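# Hang a tool bracket on slotted uprights and lock it

## Robot

A 7-joint arm with a two-finger parallel gripper is mounted at the origin on a cart in front of the work surface, level with it; the furniture and walls round the work are solid. World frame = base frame: x ahead of the robot, y to its left, z up, the work surface at z = 0. Lengths are in m, angles in rad, forces in N, time in s.
With the tool pointing down it reaches from about 0.4 to 0.85 m from the base axis. Payload 10.4 kg.
Tool frame: the origin (TCP) lies on the centre line of the jaws, within the pads' length; the fingertips stand 14 mm ahead of it and the grasp point (between the pads) lies 5 mm behind it (tip_reach is the z of the fingertips in the tool frame, in m); z points along the fingers, x is the direction in which the jaws open and shut, and the axes are right-handed (so a half turn about z gives the same grasp; the last joint's range is limited). The gripper opens to 87 mm and grips with 3 to 60 N. Pads are 19 mm wide; open, the fingers measure 117 mm over their backs; the gripper's body (75 mm by 190 mm) begins 51 mm behind the grasp point.
Start: joints at [-1.161, 0.332, -0.065, 1.46, 0.022, 1.35, -0.088], TCP at [0.262, 0.567, 0.237] pointing down, gripper open.
Joint ranges: [-2.6, 2.6], [-0.5, 2.12], [-1.47, 1.34], [0.16, 2.42], [-1.27, 4.41], [0.06, 2.06], [-2.6, 2.6]. Speed limits (rad/s): [2.22, 2.22, 2.79, 2.79, 3.14, 3.14, 3.14].

## Interface

Orientations are given as a unit quaternion [x, y, z, w].
In Python, from bench import * gives the robot as it stands.
- The arm moves only by the tool carry_out, never from a script. Its argument "rows" is a list of rows, each a list of 5 numbers: the closure, from -1 (fully open) to 1 (shut), so that 0 is half open, then the shift along the tool's x, y, z in units of 30 mm (1.0 is 30 mm), then the turn about the tool's z in units of 5 degrees (1.0 is 5 degrees). In form: [[jaw, x, y, z, turn], ...]. A call has 1 to 20 rows; each row shifts and turns the pose as measured when the row begins, along the tool's axes as they then stand; what a row does not reach is not made up. A row lasts 1/12 s, in which the tool goes at most 41.7 mm and 7.16 degrees, less where a joint would pass 70% of its speed; a pose out of reach is approached as far as the arm can. A call is refused whole if a number of a shift passes 1 or a number of a turn 1, either way. A call with a gripper value outside its range is refused whole. The fingers move at their own pace and stop on an object; "force" is the grip in N (left out, the last holds). Time passes only in rows, so rows that do not move let the fingers close. It gives the time, the measured TCP pose, the force and the opening at its end, in the units of the state.
- read_state(): the state, without advancing time (a new reading comes with each control period).
- camera(name): name is "scene" or "top"; returns the picture (384x512x3 uint8, blue, green, red); there is no depth.
- camera_info(name): a dict with "fx", "fy", "cx", "cy" (pixels), "extrinsics" (4x4, takes a point from camera to world coordinates). Camera axes: x right, y down, z forward; pixel columns grow to the right and rows downward; lengths in m; the calibration is good to about 2 mm. A picture is of the moment at which its call begins. camera_info takes no time and is no camera call.
- close_job(): hands the job in, once; it reports no verdict.
Trained networks look in the newest picture that a camera, given by its name, has taken for a name from the list of things; names that differ only in an ending like _2 or _b are one class to them, and where a whole thing is asked for, a point or a joint stands for the part that bears it (a point fixed in the world has none). Each returns a list of dicts, best first, with "conf" (0 to 1); they miss things now and then, are a little off and sometimes report something else, mostly with a low value. They report only what shows in the picture. A call takes as long as a camera call.
- recognise(query, camera): "box" ([centre column, centre row, width, height] in pixels, round what is visible of it).
- silhouettes(query, camera): "mask" (384x512 bool, what is visible of it) and "box" ([centre column, centre row, width, height] in pixels, round what is visible of it).
- pinpoint(query, camera): "xy" ([column, row] in pixels: a listed point, or the origin of a listed thing).
The state is a dict: "time": time; "joint_positions": joint angles; "joint_vel": joint speeds; "joint_torque": joint torques, N m; "ee_pos": TCP position; "eef_rot": TCP orientation; "ft_force": force on the tool from outside, world axes, zero at the start; "torque": the same for the moment, N m; "width": finger opening in m.
Only numpy, scipy, OpenCV 4.12 (cv2) and the standard library are available. Lean on these libraries where they do the work, as an engineer would, in place of code of your own. Each camera call takes 0.05 s, during which the arm holds its last target. There are 200 camera calls.

## Task

Take the blue tool-holder bracket by its orange grip, hook its two claws into the slots of the two uprights, and press it down until it is fully home and the brass latch has sprung out over it. Press gently, by feel, never with more than about 35 N between bracket and stand, then let go, and leave the other things on the worktop where they are.

Things in the scene. Friction and masses are not known exactly. Their poses are not given: they have to be found in the camera images.
- bracket: Loose tool-holder bracket, 0.18 to 0.35 kg, standing upright as it will hang: blue ledge 80 (x) x 116 (y) x 5 mm with front lip, two back plates 40 mm high, orange grip. Origin: rear plane of the back plates, mid width, underside. +x points backwards to the claws, z up. A round-bottomed tongue (y +-33, x -6 to 0, z 8 to 20 mm) joins the back plates.
- grip (a point): Centre of the bracket's orange upright hand grip: 30 (x) x 16 (y) x 38 (z) mm, at (-22, 0, 71) mm from the bracket's origin, top at 90 mm; pinch it from above across its 16 mm. Because the grip stands off the uprights, the contact forces between bracket and stand can add up to more than twice the press: stop pressing at 10 to 14 N.
- claws (a point): Point midway between the bracket's two steel claw ends, (8.5, 0, 25) mm from its origin. The claws are at y = +-45 mm, 6 mm wide: a neck runs back from the rear plane to x = 11 at z = 30 to 36 mm; the end, x = 6 to 11, is turned down to z = 14 mm.
- stand: Fixed stand: grey foot 115 (x) x 150 (y) x 12 mm, two aluminium uprights 24 mm wide, 4 mm thick at y = +-45 mm, tops about z = 129 mm, each with a slot 10 mm wide, 44 mm high. Origin: on the worktop below the uprights' front faces, midway. The bracket comes from the -x side, axes parallel to the stand's.
- seat (a point): 75 mm over the stand's origin: nominal height of the slots' lower edges, front plane. Uprights and latch are clamped together up to 7 mm higher or lower; this is not reported and must be felt. Nominally claws pass the slots with the bracket's origin 61 to 83 mm over the worktop (from 70 clear of the latch); home (necks on the slots' lower edges) it is at 45 mm, 0 to 2 mm before the uprights.
- latch (a joint): Travel (m) of the brass spring latch between the uprights: 0 sprung out (5 mm in front of them), up to 0.009 pushed back. Going down, the bracket's tongue meets its slope about 24 mm above home and pushes it back (about 5 to 12 N of press); 1.5 mm above home it springs out over the tongue and locks. Also reads 0 with no bracket near.
- parts_tray: Bystander: small blue open tray of plastic bits, 94 x 127 x 29 mm; origin at the centre of its underside.
- screwdriver_yellow: Bystander: screwdriver with yellow handle, 22 x 177 x 22 mm; origin at the centre of its underside.
- tape_roll: Bystander: roll of cream masking tape, 91 mm across, 24 mm high, lying flat; origin at the centre of its underside.
- part_flange_0: Bystander: white round flanged part, 62 mm across, 21 mm high; origin at the centre of its underside.
- part_block_3: Bystander: small white block with two holes, 30 x 45 x 20 mm; origin at the centre of its underside.
- part_tag_6: Bystander: small white plate with dark face, 25 x 60 x 9 mm; origin at the centre of its underside.
- usb_stick: Bystander: black USB stick, 18 x 52 x 9 mm; origin at the centre of its underside.
- mouse: Bystander: white computer mouse on a thin dark mat, 113 x 62 x 40 mm; origin at the centre of its underside.

How it is judged:
By the outcome, as a careful person would: the job done as asked, in the order asked, and still so for the second after the job is handed in, with the robot touching nothing.
It also fails if it takes over 45 s, if anything falls off the work surface, if the arm or the gripper's body presses on something with over 40 N, if the wrist force passes 120 N, or if a joint passes its speed limit or range.

## Working session

There is one attempt and no reset: what is moved stays moved. The work goes in short steps, Python scripts to look and compute and a tool call to move; the robot and the scene stay as the last step left them, time stands still between calls to the robot, and variables do not carry over. Pictures are saved under pics/ and viewed, about 8 in all and at most 12, crops included, and the job is handed in when it is done.

Besides the shell and the picture viewer there is one more tool, called after ">>>" as a command line: name --pt "numbers of a row" for each row, then --argument value for the rest. carry_out: Moves the arm, as the interface text tells. Its arguments: {"type":"object","properties":{"rows":{"type":"array","items":{"type":"array","items":{"type":"number"}}},"force":{"type":"number"}},"required":["rows"]}

```bash
mkdir -p pics
cat > h.py <<'E'
from bench import *
import numpy as np, cv2
from scipy.spatial.transform import Rotation as R
def ray(cam,uv):
    i=camera_info(cam);E=np.array(i["extrinsics"])
    d=E[:3,:3]@np.array([(uv[0]-i["cx"])/i["fx"],(uv[1]-i["cy"])/i["fy"],1]);return E[:3,3],d
def atz(cam,uv,z):
    o,d=ray(cam,uv);return o+d*(z-o[2])/d[2]
def proj(cam,p):
    i=camera_info(cam);E=np.linalg.inv(np.array(i["extrinsics"]));q=E[:3,:3]@np.array(p)+E[:3,3]
    return [i["fx"]*q[0]/q[2]+i["cx"],i["fy"]*q[1]/q[2]+i["cy"]]
def tri(u1,u2,c1="scene",c2="top"):
    A=[];b=[]
    for c,u in((c1,u1),(c2,u2)):
        o,d=ray(c,u);d=d/np.linalg.norm(d);P=np.eye(3)-np.outer(d,d);A.append(P);b.append(P@o)
    A=np.vstack(A);b=np.hstack(b);x,*_=np.linalg.lstsq(A,b,rcond=None);return x,np.linalg.norm(A@x-b)
E
python3 - <<'E'
from h import *
s=read_state();print(s)
ims=[camera(c) for c in("scene","top")]
cv2.imwrite("pics/a.png",cv2.resize(ims[0],(800,600)));cv2.imwrite("pics/b.png",cv2.resize(ims[1],(800,600)))
for c in("scene","top"):
    print(c,np.round(camera_info(c)["extrinsics"],3).tolist(),camera_info(c)["fx"])
P={}
for q in("grip","claws","bracket","stand","seat"):
    for c in("scene","top"):
        r=pinpoint(q,c);print(q,c,[(np.round(a["xy"],1).tolist(),round(a["conf"],2)) for a in r[:2]])
        if r:P[q,c]=r[0]["xy"]
    if (q,"scene") in P and (q,"top") in P: print("  tri",tri(P[q,"scene"],P[q,"top"]))
for q,z in(("grip",.071),("bracket",0),("stand",0),("seat",.075)):
    if (q,"top") in P: print(q,atz("top",P[q,"top"],z))
E
```

```text
{'time': 0.0, 'joint_positions': array([-1.1605791 ,  0.33283263, -0.06469699,  1.46096561,  0.0215814 ,
        1.34987953, -0.08850697]), 'joint_vel': array([ 6.80298573e-04, -3.77513160e-04, -1.20877213e-03,  1.58971119e-03,
        8.91620113e-05, -1.07105549e-03, -1.71823614e-03]), 'joint_torque': array([ 4.09852746e-04, -6.23268628e+01,  2.48265773e-02, -3.89893520e+01,
       -6.13347441e-02,  3.99467780e-02,  1.23613236e-04]), 'ee_pos': array([0.26198843, 0.56702922, 0.23576681]), 'eef_rot': array([ 8.42443566e-01,  5.38784145e-01, -5.72274003e-04,  3.94807152e-04]), 'ft_force': array([ 0.26585864, -0.3634109 ,  0.0584132 ]), 'torque': array([0.0125    , 0.07228418, 0.05673266]), 'width': 0.08661355025481902}
scene [[0.93, -0.32, 0.18, 0.365], [-0.366, -0.792, 0.489, -0.513], [-0.014, -0.521, -0.854, 1.184], [0.0, 0.0, 0.0, 1.0]] 468.2381652901184
top [[-0.006, -0.997, 0.074, 0.524], [-1.0, 0.004, -0.028, 0.142], [0.028, -0.074, -0.997, 1.146], [0.0, 0.0, 0.0, 1.0]] 485.26224380201296
grip scene [([221.0, 178.5], 0.79), ([313.4, 177.4], 0.7)]
grip top [([216.2, 214.6], 0.97)]
[... 225 characters left out ...]
0005126225634940944))
bracket scene [([224.6, 179.5], 0.9), ([222.3, 173.1], 0.16)]
bracket top [([207.6, 209.9], 0.59)]
  tri (array([ 0.55766538,  0.22421877, -0.00265639]), np.float64(0.00476052885078012))
stand scene [([288.3, 234.2], 0.76)]
stand top [([308.7, 168.3], 0.76)]
  tri (array([ 0.65725734, -0.01610157,  0.00531753]), np.float64(0.0014368046193789783))
seat scene [([289.5, 222.3], 0.89)]
seat top [([310.3, 166.1], 0.89)]
  tri (array([ 0.65678491, -0.01151776,  0.06860584]), np.float64(0.0014697982099077017))
grip [0.5481094  0.19924217 0.071     ]
bracket [0.56086121 0.22327574 0.        ]
stand [ 0.65887967 -0.01708361  0.        ]
seat [ 0.65498447 -0.0103523   0.075     ]
```

View pics/a.png

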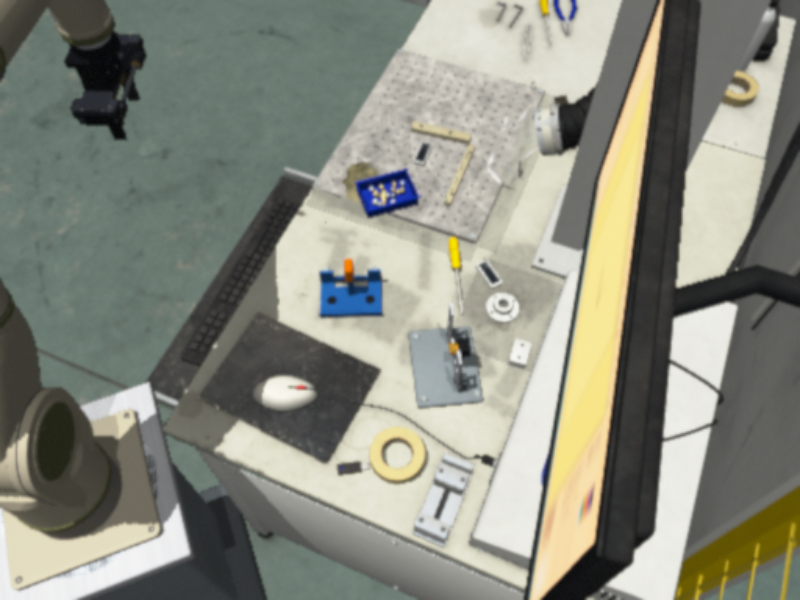

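View pics/b.png

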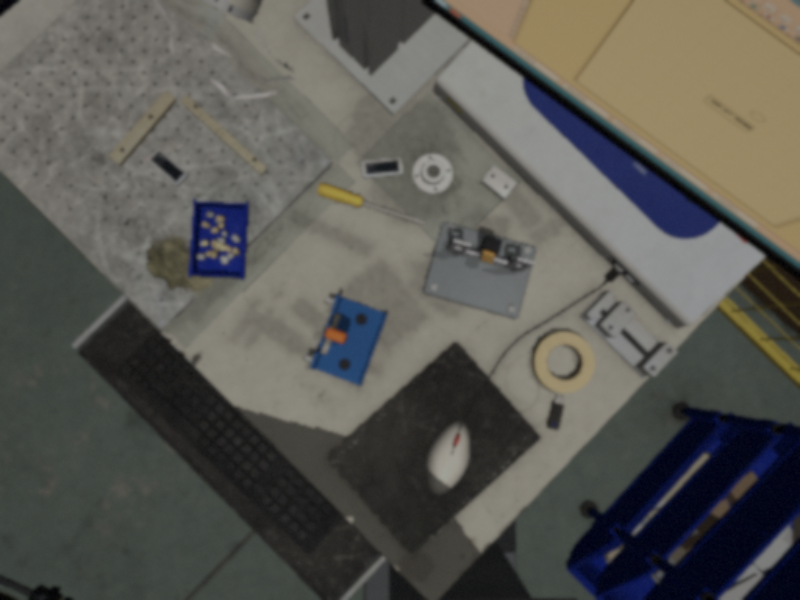

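The scene view shows the bracket at about (350,290) and the stand at (445,365), both in 800×600 pixels. The top view has them at (348,335) and (480,265). The bracket's claws face +y, and the stand is yawed about -15°. Next I'll get both yaws.

```bash
cat >> h.py <<'E'
def fit(mask,cam,pts,p0):
    """fit x,y,yaw of convex hull of model points to the mask"""
    from scipy.optimize import minimize
    D=mask.astype(float);D=cv2.GaussianBlur(D,(0,0),1)
    def cost(p):
        c,s=np.cos(p[2]),np.sin(p[2])
        uv=np.array([proj(cam,[p[0]+c*a-s*b,p[1]+s*a+c*b,z]) for a,b,z in pts])
        h=cv2.convexHull((uv*16).astype(np.int32));m=np.zeros(mask.shape,np.uint8);cv2.fillConvexPoly(m,h,255,cv2.LINE_AA,4)
        return np.abs(m/255.-D).sum()
    r=minimize(cost,p0,method="Nelder-Mead",options=dict(initial_simplex=[p0]+[np.add(p0,d) for d in([.01,0,0],[0,.01,0],[0,0,.15])],xatol=1e-4,fatol=.1))
    return r.x,r.fun,mask.sum()
def overlay(im,cam,p,pts,col=(0,255,255)):
    c,s=np.cos(p[2]),np.sin(p[2])
    for a,b,z in pts:
        u=proj(cam,[p[0]+c*a-s*b,p[1]+s*a+c*b,z]);cv2.circle(im,(round(u[0]*16*4+24),round(u[1]*16*4+24)),40,col,-1,cv2.LINE_AA,4)
E
python3 - <<'E'
from h import *
im=camera("top").copy()
hsv=cv2.cvtColor(im,cv2.COLOR_BGR2HSV)
S=silhouettes("stand","top");B=silhouettes("bracket","top")
print([(s["conf"],s["box"]) for s in S[:2]],[(s["conf"],s["box"]) for s in B[:2]])
bm=B[0]["mask"]; blue=bm&(hsv[...,0]>95)&(hsv[...,0]<130)&(hsv[...,1]>90)
orange=bm&(hsv[...,0]<20)&(hsv[...,1]>120)
for n,m in(("blue",blue),("stand",S[0]["mask"])):
    r=cv2.minAreaRect(np.argwhere(m)[:,::-1].astype(np.float32));print(n,m.sum(),r)
print("orange",orange.sum(),np.argwhere(orange).mean(0)[::-1])
print("org world top",atz("top",np.argwhere(orange).mean(0)[::-1],.085))
led=[(a,b,.005) for a in(-.080,0) for b in(-.058,.058)]
foot=[(a,b,.012) for a in(-.115,0) for b in(-.075,.075)]
ps=np.concatenate([np.mean([atz("top",x,.01)[:2] for x in cv2.boxPoints(cv2.minAreaRect(np.argwhere(S[0]["mask"])[:,::-1].astype(np.float32)))],0),[-.26]])
print("stand foot centre",ps)
pb,f,n=fit(blue,"top",led,[.55,.21,1.3]);print("bracket",pb,np.degrees(pb[2]),f,n)
big=cv2.resize(im,None,fx=4,fy=4,interpolation=cv2.INTER_CUBIC)
overlay(big,"top",pb,led)
np.save("pb.npy",pb)
c1=big[640:1060,720:1120];c2=big[520:840,1040:1440]
cv2.imwrite("pics/c.png",np.hstack([c1[:320*1],c2]))
E
```

```text
[(0.57, [305.9, 175.1, 68.0, 63.1])] [(0.73, [356.1, 263.7, 9.5, 22.2]), (0.68, [223.1, 217.4, 51.1, 58.1])]
blue 2 ((354.5, 271.0), (1.0, 0.0), 180.0)
stand 3053 ((306.3445739746094, 172.53550720214844), (64.03340911865234, 48.729827880859375), 16.189205169677734)
orange 0 [nan nan]
org world top [nan nan nan]
stand foot centre [ 0.64786533 -0.01007553 -0.26      ]
bracket [ 1.1470096  -0.07183813  1.62283951] 92.9818545307977 2.0 2<stdin>:10: RuntimeWarning: Mean of empty slice.
  ret = um.true_divide(
<stdin>:11: RuntimeWarning: Mean of empty slice.
```

View pics/c.png

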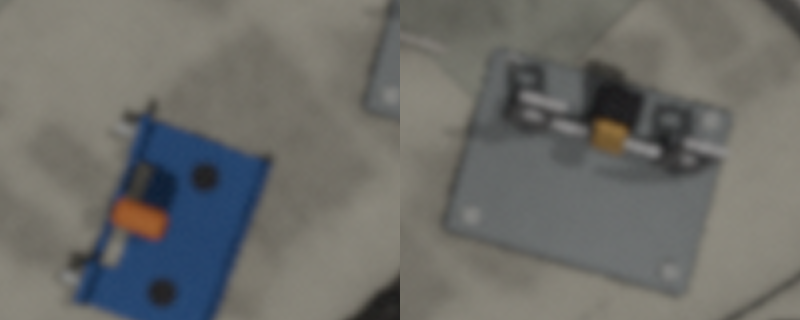

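The crops show the bracket with its orange grip (left) and the stand (right): the uprights stand in front of the foot's rear edge, with the brass latch in the middle. The best bracket mask was a false hit on the tape area, so I'll use the second one.

Run:
```python
from h import *
im=camera("top").copy()
hsv=cv2.cvtColor(im,cv2.COLOR_BGR2HSV)
S=silhouettes("stand","top")[0]["mask"]
roi=np.zeros(im.shape[:2],bool);roi[180:255,190:255]=1
blue=roi&(hsv[...,0]>95)&(hsv[...,0]<130)&(hsv[...,1]>120)
orange=roi&(hsv[...,0]<20)&(hsv[...,1]>140)
bm=cv2.morphologyEx((blue|orange).astype(np.uint8),cv2.MORPH_CLOSE,np.ones((7,7)))>0
o=np.argwhere(orange).mean(0)[::-1]
print(blue.sum(),"orange",orange.sum(),o,atz("top",o,.085))
led=[(a,b,z) for a in(-.080,0) for b in(-.058,.058) for z in(0,.005)]
foot=[(a,b,z) for a in(-.0575,.0575) for b in(-.075,.075) for z in(0,.012)]
pb,f,n=fit(bm,"top",led,[.552,.22,1.25]);print("bracket",pb,np.degrees(pb[2]),f,n)
ps,f,n=fit(S,"top",foot,[.648,-.01,-.28]);print("foot",ps,np.degrees(ps[2]),f,n)
s=pinpoint("stand","top")[0]["xy"];s2=pinpoint("seat","top")[0]["xy"]
c,sn=np.cos(ps[2]),np.sin(ps[2])
for w in(atz("top",s,0),atz("top",s2,.075)): d=w[:2]-ps[:2];print("in foot frame",c*d[0]+sn*d[1],-sn*d[0]+c*d[1])
cb,sb=np.cos(pb[2]),np.sin(pb[2])
print("grip pred",pb[:2]-.022*np.array([cb,sb]))
big=cv2.resize(im,None,fx=4,fy=4,interpolation=cv2.INTER_CUBIC)
overlay(big,"top",pb,led[1::2]);overlay(big,"top",ps,foot[1::2])
overlay(big,"top",pb,[(-.022,0,.09)],(0,255,0))
# candidate upright tops in foot frame: front corners at z=.129
for dx in(.02,.03,.04):
    overlay(big,"top",ps,[(dx,y,.129) for y in(-.057,-.033,.033,.057)],{.02:(255,0,0),.03:(0,255,0),.04:(0,0,255)}[dx])
cv2.imwrite("pics/d.png",np.hstack([big[700:1020,720:1120],big[520:840,1040:1440]]))
```

```text
1231 orange 78 [214.47435897 214.03846154] [0.54903829 0.20224764 0.085     ]
bracket [0.55791626 0.22353086 1.20523969] 69.05514765971753 319.17798795391457 1489
foot [ 0.64821489 -0.00968867 -0.27754267] -15.902023659893343 231.04710805154113 3042
in foot frame 0.0068922731232872875 -0.005397921230395638
in foot frame 0.006943188739484999 0.001979555358178587
grip pred [0.55005194 0.20298451]
```

View pics/d.png

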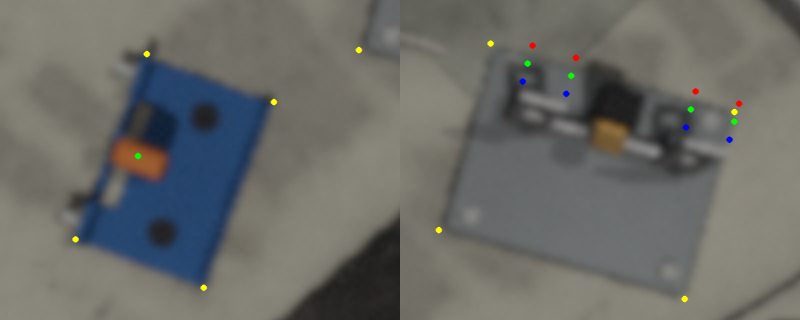

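The overlay matches: bracket origin (0.558, 0.2235), yaw 69°, grip (0.5497, 0.2027). The stand's yaw is about -16°. I'll approach now: translate first, then turn.

>>> carry_out --pt "-1 -0.5 0.98 0 0" --pt "-1 -0.5 0.98 0 0" --pt "-1 -0.5 0.98 0 0" --pt "-1 -0.5 0.98 0 0" --pt "-1 -0.5 0.98 0 0" --pt "-1 -0.5 0.98 0 0" --pt "-1 -0.5 0.98 0 0" --pt "-1 -0.5 0.98 0 0" --pt "-1 -0.5 0.98 0 0" --pt "-1 -0.5 0.98 0 0" --pt "-1 -0.5 0.98 0 0" --pt "-1 -0.5 0.98 0 0" --pt "-1 -0.5 0.98 0 0" --pt "-1 -0.5 0.98 0 0" --force 30

```text
time: 2.12
ee_pos: [0.5547, 0.1967, 0.2358]
eef_rot: [0.838, 0.546, 0.001, -0.003]
ft_force: [-0.9, 0.4, 0.3]
width: 0.087
```

>>> carry_out --pt "-1 0 0 0 1" --pt "-1 0 0 0 1" --pt "-1 0 0 0 1" --pt "-1 0 0 0 1" --pt "-1 0 0 0 1" --pt "-1 0 0 0 1" --pt "-1 0 0 0 1" --pt "-1 0 0 0 1" --pt "-1 0 0 0 1" --pt "-1 0 0 0 1" --pt "-1 0 0 0 1" --pt "-1 0 0 0 1" --pt "-1 0 0 0 1" --pt "-1 0 0 0 1" --pt "-1 0 0 0 1" --pt "-1 0 0 0 1" --pt "-1 0 0 0 1" --pt "-1 0 0 0 0"

```text
time: 3.62
ee_pos: [0.5606, 0.1851, 0.2367]
eef_rot: [0.978, -0.207, 0.001, -0.002]
ft_force: [-0.6, 0.2, 0.1]
width: 0.0869
```

```bash
cat >> h.py <<'E'
def yaw(q): 
    v=R.from_quat(q).apply([1,0,0]);return np.arctan2(v[1],v[0])
def goto(x,y,z,yw):
    s=read_state();p=s["ee_pos"];M=R.from_quat(s["eef_rot"]).as_matrix()
    d=M.T@(np.array([x,y,z])-p)/.03
    dy=np.degrees((yaw(s["eef_rot"])-yw+np.pi)%(2*np.pi)-np.pi)/5
    print("t",round(s["time"],2),"pos",np.round(p,4),"yaw",round(np.degrees(yaw(s["eef_rot"])),2),"tilt",np.round(M[:2,2],3),"F",np.round(s["ft_force"],1),"T",np.round(s["torque"],2),"w",round(s["width"],4))
    print("units xyz",np.round(d,2),"turn",round(dy,2))
E
python3 -c "
from h import *
goto(.5497,.2027,.069,np.radians(-20.9));print(read_state()['joint_positions'])"
```

```text
t 3.62 pos [0.5606 0.1851 0.2367] yaw -23.91 tilt [0.003 0.003] F [-0.6  0.2  0.1] T [-0.08  0.05  0.05] w 0.0869
units xyz [-0.58 -0.37  5.59] turn -0.6
[-0.74134903  0.25879419  0.41723775  1.58159802 -0.10914642  1.32038546
 -0.72702622]
```

>>> carry_out --pt "-1 -0.3 -0.2 0.8 -0.3" --pt "-1 -0.28 -0.17 0.8 -0.3" --pt "-1 0 0 0.8 0" --pt "-1 0 0 0.5 0" --pt "-1 0 0 0 0"

```text
time: 4.03
ee_pos: [0.5501, 0.2038, 0.1486]
eef_rot: [0.985, -0.173, 0.003, -0.003]
ft_force: [-0.3, -0.1, -0.7]
width: 0.0869
```

```bash
python3 -c "
from h import *
goto(.5497,.2027,.069,np.radians(-20.9))"
```

```text
t 4.03 pos [0.5501 0.2038 0.1486] yaw -19.9 tilt [0.007 0.005] F [-0.3 -0.1 -0.7] T [-0.12  0.1  -0.01] w 0.0869
units xyz [-0.01  0.06  2.65] turn 0.2
```

>>> carry_out --pt "-1 0 0.06 0.6 0.2" --pt "-1 0 0 0.6 0" --pt "-1 0 0 0.6 0" --pt "-1 0 0 0.5 0" --pt "-1 0 0 0.25 0" --pt "-1 0 0 0 0"

```text
time: 4.53
ee_pos: [0.5526, 0.2035, 0.0743]
eef_rot: [0.984, -0.175, 0.005, -0.005]
ft_force: [-0.5, -0.8, 0.8]
width: 0.0868
```

```bash
python3 -c "
from h import *
goto(.5497,.2027,.069,np.radians(-20.9))"
```

```text
t 4.53 pos [0.5526 0.2035 0.0743] yaw -20.19 tilt [0.012 0.008] F [-0.5 -0.8  0.8] T [-0.12  0.12 -0.02] w 0.0868
units xyz [-0.08  0.06  0.17] turn 0.14
```

>>> carry_out --pt "-1 -0.08 0.06 0.15 0.14" --pt "-0.3 0 0 0 0" --pt "0.3 0 0 0 0" --pt "1 0 0 0 0" --pt "1 0 0 0 0" --pt "1 0 0 0 0" --pt "1 0 0 0 0" --pt "1 0 0 0 0" --force 40

```text
time: 5.2
ee_pos: [0.5523, 0.2037, 0.075]
eef_rot: [0.983, -0.181, 0.008, -0.007]
ft_force: [0.1, -0.3, 0.1]
width: 0.0482
```

```bash
python3 -c "
from h import *
goto(.5497,.2027,.069,np.radians(-20.9))"
```

```text
t 5.2 pos [0.5523 0.2037 0.075 ] yaw -20.84 tilt [0.018 0.012] F [ 0.1 -0.3  0.1] T [-0.08  0.09  0.03] w 0.0482
units xyz [-0.07  0.07  0.2 ] turn 0.01
```

>>> carry_out --pt "1 -0.05 0.05 0.15 0" --pt "1 0 0 0 0" --pt "1 0 0 0 0" --pt "1 0 0 0 0" --pt "1 0 0 0 0" --pt "1 0 0 0 0" --pt "1 0 0 0 0"

```text
time: 5.78
ee_pos: [0.5497, 0.2033, 0.07]
eef_rot: [0.983, -0.181, 0.007, -0.007]
ft_force: [0.1, 1.4, 1.2]
width: 0.016
```

```bash
python3 -c "
from h import *
goto(.5497,.2027,.069,np.radians(-20.9));print(read_state()['joint_vel'].round(4))"
```

```text
t 5.78 pos [0.5497 0.2033 0.07  ] yaw -20.83 tilt [0.017 0.012] F [0.1 1.4 1.2] T [-0.04  0.38 -0.09] w 0.016
units xyz [0.01 0.02 0.03] turn 0.01
[-0.0014  0.0011 -0.0015 -0.0003  0.0006  0.0023 -0.0027]
```

Gripped at 16.0 mm. I'll lift, carry it towards the stand and turn.

>>> carry_out --pt "1 0 0 -0.6 0" --pt "1 0 0 -0.8 0" --pt "1 0 0 -0.8 0" --pt "1 0.2 0.3 -0.4 0" --pt "1 0.42 0.68 0 0" --pt "1 0.42 0.68 0 0" --pt "1 0.42 0.68 0 0" --pt "1 0.42 0.68 0 0" --pt "1 0.42 0.68 0 0" --pt "1 0.42 0.68 0 0" --pt "1 0.42 0.68 0 0" --pt "1 0.2 0.3 0 0"

```text
time: 6.78
ee_pos: [0.5828, 0.0034, 0.1433]
eef_rot: [0.984, -0.178, 0.004, -0.004]
ft_force: [-0.4, -0.2, -2.9]
width: 0.0157
```

>>> carry_out --pt "1 0 0 0 1" --pt "1 0 0 0 1" --pt "1 0 0 0 1" --pt "1 0 0 0 1" --pt "1 0 0 0 1" --pt "1 0 0 0 1" --pt "1 0 0 0 1" --pt "1 0 0 0 1" --pt "1 0 0 0 1" --pt "1 0 0 0 1" --pt "1 0 0 0 1" --pt "1 0 0 0 1" --pt "1 0 0 0 1" --pt "1 0 0 0 1" --pt "1 0 0 0 1" --pt "1 0 0 0 1"

```text
time: 8.12
ee_pos: [0.5753, -0.023, 0.1324]
eef_rot: [-0.606, 0.795, -0.002, -0.003]
ft_force: [0.2, 0.5, -2.7]
width: 0.0159
```

Run:
```python
from h import *
goto(.5876,.0075,.148,np.radians(-105.9))
a=camera("scene");b=camera("top")
cu=lambda i,f:cv2.resize(i,None,fx=f,fy=f,interpolation=cv2.INTER_CUBIC)
cv2.imwrite("pics/e.png",np.hstack([cu(a[170:270,235:335],4),cu(b[140:240,250:350],4)]))
```

```text
t 8.12 pos [ 0.5753 -0.023   0.1324] yaw -105.37 tilt [-0.003 -0.006] F [ 0.2  0.5 -2.7] T [-0.01  0.11  0.03] w 0.0159
units xyz [-1.08 -0.12 -0.53] turn 0.11
```

View pics/e.png

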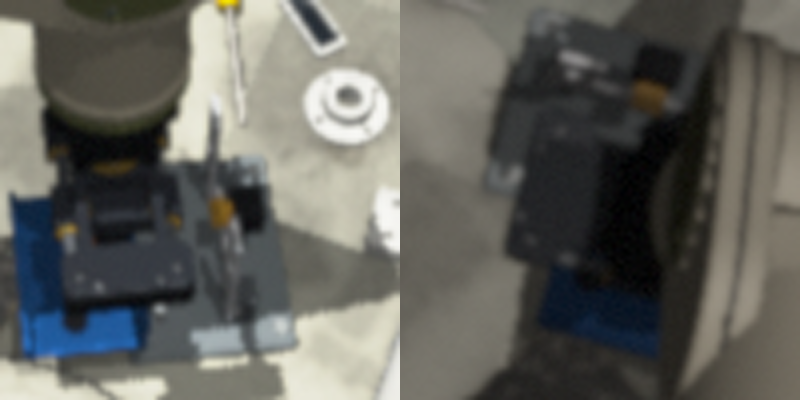

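The arm now hides the interface (scene bracket corner about (20,200), uprights about (225,200) in the crop). I'll take the stand's lateral position and height from the first, unobstructed pictures with a model overlay.

Run:
```python
from h import *
F=np.array([.6482,-.0097,-.2775])
out=[]
for f,c,(u,v) in(("a","scene",(289,228)),("b","top",(308,170))):
    im=cv2.imread(f"pics/{f}.png");im=cv2.resize(im,(512*8,384*8),interpolation=cv2.INTER_CUBIC)
    crop=(u-25,v-36) if f=="a" else (u-27,v-30)
    col=(0,255,0)
    def P(a,b,z):
        cc,s=np.cos(F[2]),np.sin(F[2]);q=proj(c,[F[0]+cc*a-s*b,F[1]+s*a+cc*b,z]);return int(q[0]*8+4),int(q[1]*8+4)
    for sgn in(-1,1):
        x=.009
        pl=[P(x,sgn*.033,.129),P(x,sgn*.057,.129),P(x,sgn*.057,.02),P(x,sgn*.033,.02)]
        cv2.polylines(im,[np.array(pl)],1,(0,255,0),1)
        sl=[P(x,sgn*.040,.119),P(x,sgn*.050,.119),P(x,sgn*.050,.075),P(x,sgn*.040,.075)]
        cv2.polylines(im,[np.array(sl)],1,(0,0,255),1)
    cv2.polylines(im,[np.array([P(a,b,.012) for a,b in((-.0575,-.075),(.0575,-.075),(.0575,.075),(-.0575,.075))])],1,(0,255,255),1)
    out.append(im[crop[1]*8:crop[1]*8+560,crop[0]*8:crop[0]*8+400])
cv2.imwrite("pics/f.png",np.hstack(out))
```

```text
(no output)
```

View pics/f.png

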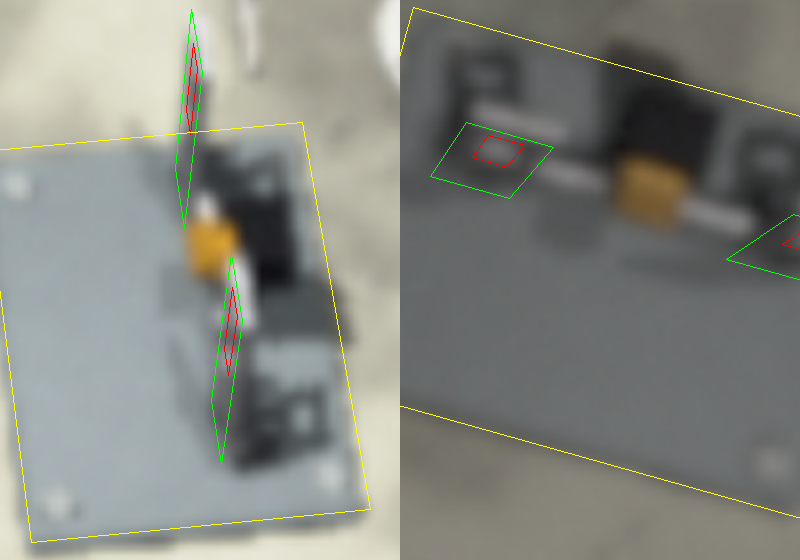

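Run:
```python
from h import *
im=cv2.imread("pics/b.png").astype(float)
g=im.min(2);sub=g[215:300,430:550]
k=sub-cv2.GaussianBlur(sub,(0,0),8)
n,l,st,ce=cv2.connectedComponentsWithStats((k>18).astype(np.uint8))
F=np.array([.6482,-.0097,-.2775]);c,s=np.cos(F[2]),np.sin(F[2])
def ff(u,z):
    w=atz("top",u,z)[:2]-F[:2];return np.round([1e3*(c*w[0]+s*w[1]),1e3*(-s*w[0]+c*w[1])],1)
for i in range(1,n):
    if st[i,4]>15:
        q=np.argwhere(l==i)[:,::-1]
        r=cv2.minAreaRect(q.astype(np.float32))
        u=(ce[i]+[430.5,215.5])/1.5625-.5
        print(st[i,4],np.round(ce[i]+[430,215],1),np.round(r[1],1),round(r[2],1),"z129",ff(u,.129),"z75",ff(u,.075),"z12",ff(u,.012))
hs=cv2.cvtColor(im.astype(np.uint8),cv2.COLOR_BGR2HSV)[225:275,465:510]
m=(hs[...,1]>90)&(hs[...,0]<30);u=(np.argwhere(m).mean(0)[::-1]+[465.5,225.5])/1.5625-.5
print("brass",m.sum(),u,[ff(u,z) for z in(.06,.07,.08)])
big=cv2.resize(im[215:300,425:545].astype(np.uint8),None,fx=6.6,fy=6.6,interpolation=cv2.INTER_CUBIC)
cv2.imwrite("pics/g.png",np.clip(big.astype(float)*1.4,0,255))
```

```text
103 [465.8 241.6] [ 9.1 21.4] 81.0 z129 [15.1 38.5] z75 [24.4 34.7] z12 [35.3 30.2]
22 [430.7 244.4] [10.  2.] 90.0 z129 [-1.6 83.5] z75 [ 6.9 82. ] z12 [16.7 80.3]
42 [472.1 252.7] [10.8  3.8] 18.4 z129 [ 2.8 26.3] z75 [11.5 21.8] z12 [21.6 16.5]
62 [499.9 260.4] [13.6  4.7] 18.4 z129 [  3.  -12.8] z75 [ 11.7 -19.4] z12 [ 21.9 -27.1]
44 [524.5 259.8] [14.4  3.4] 8.1 z129 [ 12.8 -44.9] z75 [ 22.  -53.2] z12 [ 32.8 -62.9]
brass 160 [311.828 162.808] [array([17.2, -1.7]), array([15.6, -0.7]), array([14. ,  0.4])][ WARN:0@0.196] global loadsave.cpp:1063 imwrite_ Unsupported depth image for selected encoder is fallbacked to CV_8U.
```

View pics/g.png

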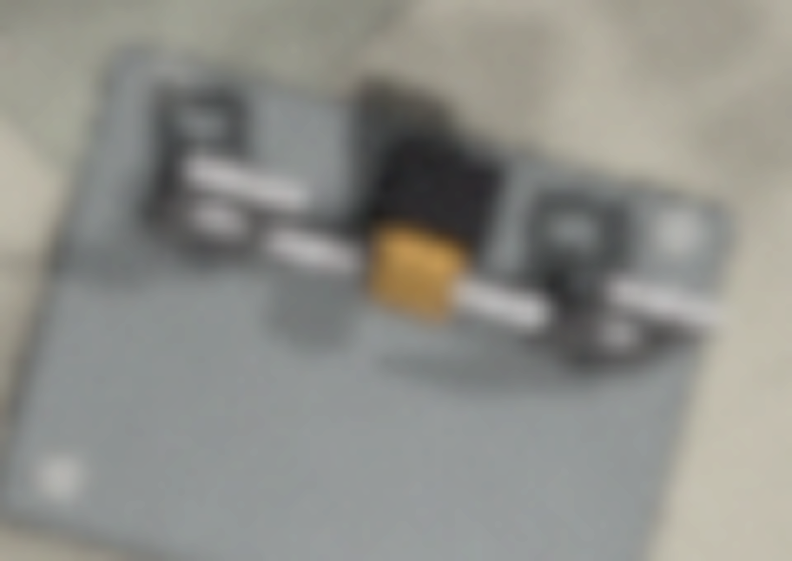

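The crop gives upright-top strip centres at about (245,182) and (663,305), which fits a spacing of 90 mm. That puts the stand origin near (0.657, -0.014) with yaw about -16.4°, and the network's seat and stand points agree to within 3 mm.

```bash
cat >> h.py <<'E'
SO=np.array([.6573,-.0143]);SY=np.radians(-16.4)
EX=np.array([np.cos(SY),np.sin(SY)]);EY=np.array([-EX[1],EX[0]])
def st(gap,lat,z):
    "go so bracket origin is gap before uprights, lat sideways, at height z; also report present"
    s=read_state();d=s["ee_pos"][:2]-SO+.0218*EX
    print("stand-frame origin mm",np.round([1e3*d@EX,1e3*d@EY,1e3*(s["ee_pos"][2]-.07)],1),"F stand",np.round([s["ft_force"][:2]@EX,s["ft_force"][:2]@EY,s["ft_force"][2]],1))
    p=SO-EX*(gap+.0218)+EY*lat;goto(p[0],p[1],z+.07,SY-np.pi/2)
E
python3 -c "
from h import *
st(.025,0,.076)"
```

```text
stand-frame origin mm [-54.5 -31.4  62.4] F stand [-0.3  0.5 -2.5]
t 8.22 pos [ 0.5753 -0.0229  0.1324] yaw -105.22 tilt [-0.004 -0.007] F [-0.1  0.6 -2.5] T [-0.03  0.11 -0.02] w 0.016
units xyz [-1.02 -1.   -0.46] turn 0.24
```

>>> carry_out --pt "1 -0.4 0 -0.25 0.24" --pt "1 -0.4 -0.2 -0.2 0" --pt "1 -0.2 -0.3 0 0" --pt "1 0 -0.3 0 0" --pt "1 0 0 0 0"

```text
time: 8.63
ee_pos: [0.6062, -0.0031, 0.1443]
eef_rot: [-0.604, 0.797, -0.001, -0.005]
ft_force: [0.2, -0.3, -2.1]
width: 0.0157
```

```bash
python3 -c "
from h import *
st(.016,0,.076)"
```

```text
stand-frame origin mm [-30.4  -3.7  74.3] F stand [ 0.3 -0.2 -2.1]
t 8.63 pos [ 0.6062 -0.0031  0.1443] yaw -105.63 tilt [-0.006 -0.008] F [ 0.2 -0.3 -2.1] T [-0.06  0.05  0.01] w 0.0157
units xyz [-0.12 -0.48 -0.06] turn 0.15
```

>>> carry_out --pt "1 -0.12 -0.2 -0.06 0.15" --pt "1 0 -0.25 0 0" --pt "1 0 0 0 0"

```text
time: 8.88
ee_pos: [0.6205, -0.0055, 0.1453]
eef_rot: [-0.599, 0.801, -0.001, -0.006]
ft_force: [0.1, 0.7, -3.3]
width: 0.0157
```

Run:
```python
from h import *
st(.005,0,.077)
a=camera("scene");b=camera("top")
cu=lambda i,f:cv2.resize(i,None,fx=f,fy=f,interpolation=cv2.INTER_CUBIC)
cv2.imwrite("pics/h.png",np.hstack([cu(a[185:265,255:321],6),cu(b[140:220,270:336],6)]))
```

```text
stand-frame origin mm [-16.   -2.   75.3] F stand [-0.1  0.7 -3.3]
t 8.88 pos [ 0.6205 -0.0055  0.1453] yaw -106.37 tilt [-0.008 -0.009] F [ 0.1  0.7 -3.3] T [-0.03  0.06 -0.03] w 0.0157
units xyz [-0.06 -0.37 -0.06] turn 0.01
```

View pics/h.png

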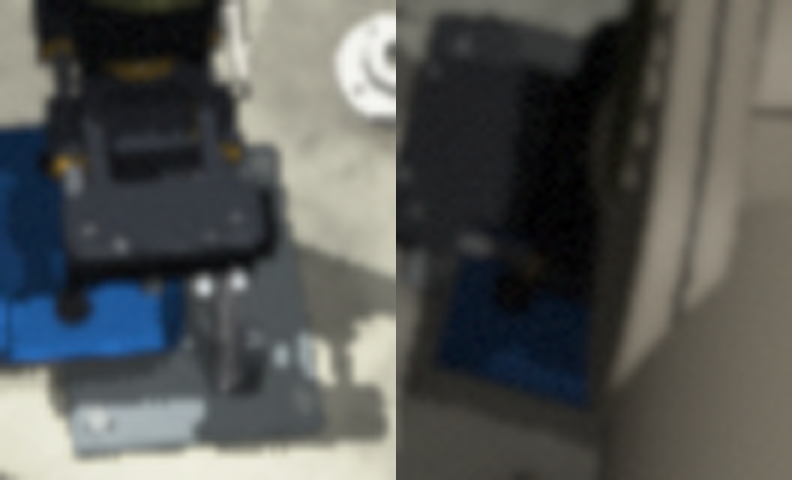

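The scene crop shows the steel claw (205,285) just in front of the near upright (225,300), so the heights look right. I'll advance by feel.

>>> carry_out --pt "1 -0.06 -0.1 -0.04 0" --pt "1 0 -0.1 0 0" --pt "1 0 0 0 0"

```text
time: 9.23
ee_pos: [0.6258, -0.0054, 0.1464]
eef_rot: [-0.599, 0.801, -0.001, -0.006]
ft_force: [0.3, 0.0, -4.0]
width: 0.0154
```

```bash
python3 -c "
from h import *
st(.003,0,.077)"
```

```text
stand-frame origin mm [-10.9  -0.3  76.4] F stand [ 0.3  0.1 -4. ]
t 9.23 pos [ 0.6258 -0.0054  0.1464] yaw -106.39 tilt [-0.009 -0.008] F [ 0.3  0.  -4. ] T [-0.05  0.12  0.02] w 0.0154
units xyz [-0.01 -0.26 -0.02] turn 0.0
```

>>> carry_out --pt "1 0 -0.08 0 0" --pt "1 0 -0.06 0 0" --pt "1 0 0 0 0"

```text
time: 9.48
ee_pos: [0.6302, -0.0065, 0.1464]
eef_rot: [-0.599, 0.801, -0.001, -0.006]
ft_force: [0.1, -0.2, -3.9]
width: 0.0157
```

```bash
python3 -c "
from h import *
st(.003,0,.077)"
```

```text
stand-frame origin mm [-6.4 -0.2 76.4] F stand [ 0.1 -0.2 -3.9]
t 9.48 pos [ 0.6302 -0.0065  0.1464] yaw -106.37 tilt [-0.009 -0.008] F [ 0.1 -0.2 -3.9] T [-0.02  0.12 -0.02] w 0.0157
units xyz [-0.01 -0.11 -0.02] turn 0.01
```

>>> carry_out --pt "1 0 -0.06 0 0" --pt "1 0 -0.05 0 0" --pt "1 0 0 0 0"

```text
time: 9.73
ee_pos: [0.6336, -0.0075, 0.1464]
eef_rot: [-0.599, 0.801, -0.001, -0.006]
ft_force: [-0.8, -0.2, -2.4]
width: 0.0157
```

```bash
python3 -c "
from h import *
st(.001,0,.077)"
```

```text
stand-frame origin mm [-2.8 -0.2 76.4] F stand [-0.7 -0.5 -2.4]
t 9.73 pos [ 0.6336 -0.0075  0.1464] yaw -106.36 tilt [-0.009 -0.008] F [-0.8 -0.2 -2.4] T [0.03 0.08 0.02] w 0.0157
units xyz [-0.01 -0.06 -0.02] turn 0.01
```

>>> carry_out --pt "1 0 -0.05 0 0" --pt "1 0 -0.03 0 0" --pt "1 0 0 0 0"

```text
time: 9.98
ee_pos: [0.6362, -0.0083, 0.1463]
eef_rot: [-0.599, 0.801, -0.001, -0.006]
ft_force: [0.1, 0.2, -4.2]
width: 0.0159
```

```bash
python3 -c "
from h import *
st(.001,0,.077)"
```

```text
stand-frame origin mm [-0.2 -0.2 76.3] F stand [ 0.   0.3 -4.2]
t 9.98 pos [ 0.6362 -0.0083  0.1463] yaw -106.36 tilt [-0.009 -0.008] F [ 0.1  0.2 -4.2] T [-0.05  0.13  0.01] w 0.0159
units xyz [-0.01  0.03 -0.02] turn 0.01
```

>>> carry_out --pt "1 0 -0.05 0 0" --pt "1 0 0 0 0"

```text
time: 10.15
ee_pos: [0.6377, -0.0087, 0.1463]
eef_rot: [-0.599, 0.801, -0.0, -0.006]
ft_force: [-0.7, -0.2, -3.1]
width: 0.0158
```

```bash
python3 -c "
from h import *
st(.001,0,.077)"
```

```text
stand-frame origin mm [ 1.5 -0.2 76.3] F stand [-0.6 -0.4 -3.1]
t 10.15 pos [ 0.6377 -0.0087  0.1463] yaw -106.36 tilt [-0.009 -0.008] F [-0.7 -0.2 -3.1] T [-0.01  0.14  0.  ] w 0.0158
units xyz [-0.01  0.08 -0.02] turn 0.01
```

>>> carry_out --pt "1 0 -0.06 0 0" --pt "1 0 0 0 0"

```text
time: 10.32
ee_pos: [0.6388, -0.0091, 0.1461]
eef_rot: [-0.599, 0.8, 0.0, -0.007]
ft_force: [-1.4, -0.2, -2.0]
width: 0.0156
```

```bash
python3 -c "
from h import *
st(.001,0,.077)"
```

```text
stand-frame origin mm [ 2.6 -0.2 76.1] F stand [-1.3 -0.6 -2. ]
t 10.32 pos [ 0.6388 -0.0091  0.1461] yaw -106.34 tilt [-0.011 -0.008] F [-1.4 -0.2 -2. ] T [0.1  0.42 0.06] w 0.0156
units xyz [-0.01  0.12 -0.03] turn 0.01
```

Contact with the uprights' faces at 2.6 mm (within error), so the claws are through the slots. I'll back off half a millimetre and go down by feel.

>>> carry_out --pt "1 0 0.03 0.05 0" --pt "1 0 0 0.1 0" --pt "1 0 0 0 0"

```text
time: 10.57
ee_pos: [0.6382, -0.0089, 0.1413]
eef_rot: [-0.599, 0.8, -0.0, -0.006]
ft_force: [-0.6, -0.4, -4.2]
width: 0.0159
```

```bash
python3 -c "
from h import *
st(-.002,0,.077)"
```

```text
stand-frame origin mm [ 2.  -0.2 71.3] F stand [-0.4 -0.5 -4.2]
t 10.57 pos [ 0.6382 -0.0089  0.1413] yaw -106.35 tilt [-0.01  -0.008] F [-0.6 -0.4 -4.2] T [0.   0.12 0.01] w 0.0159
units xyz [-0.    0.   -0.19] turn 0.01
```

>>> carry_out --pt "1 0 0 0.1 0" --pt "1 0 0 0 0"

```text
time: 10.73
ee_pos: [0.6383, -0.0089, 0.1378]
eef_rot: [-0.599, 0.8, -0.0, -0.006]
ft_force: [0.4, -1.0, -3.8]
width: 0.0157
```

```bash
python3 -c "
from h import *
st(-.002,0,.077)"
```

```text
stand-frame origin mm [ 2.  -0.2 67.8] F stand [ 0.6 -0.8 -3.8]
t 10.73 pos [ 0.6383 -0.0089  0.1378] yaw -106.35 tilt [-0.01  -0.008] F [ 0.4 -1.  -3.8] T [-0.02  0.11  0.03] w 0.0157
units xyz [-0.    0.   -0.31] turn 0.01
```

>>> carry_out --pt "1 0 0 0.1 0" --pt "1 0 0 0 0"

```text
time: 10.9
ee_pos: [0.638, -0.0088, 0.1346]
eef_rot: [-0.599, 0.8, 0.0, -0.006]
ft_force: [-1.7, 0.2, -4.5]
width: 0.0161
```

```bash
python3 -c "
from h import *
st(-.002,0,.077)"
```

```text
stand-frame origin mm [ 1.8 -0.2 64.6] F stand [-1.7 -0.3 -4.5]
t 10.9 pos [ 0.638  -0.0088  0.1346] yaw -106.35 tilt [-0.01  -0.008] F [-1.7  0.2 -4.5] T [0.15 0.8  0.03] w 0.0161
units xyz [-0.   -0.   -0.41] turn 0.01
```

The latch slope has met the tongue at about 65 mm (moment rising), so home should be near 41 mm. I'll keep going in small steps.

>>> carry_out --pt "1 0 0 0.1 0" --pt "1 0 0 0 0"

```text
time: 11.07
ee_pos: [0.6378, -0.0087, 0.1317]
eef_rot: [-0.599, 0.8, 0.0, -0.006]
ft_force: [-1.5, 0.3, -3.7]
width: 0.0154
```

>>> carry_out --pt "1 0 0 0.1 0"

```text
time: 11.15
ee_pos: [0.6381, -0.0087, 0.1294]
eef_rot: [-0.599, 0.8, 0.0, -0.006]
ft_force: [-3.2, 1.1, 0.4]
width: 0.0158
```

```bash
python3 -c "
from h import *
st(-.002,0,.045)"
```

```text
stand-frame origin mm [ 1.8 -0.  59.4] F stand [-3.4  0.2  0.4]
t 11.15 pos [ 0.6381 -0.0087  0.1294] yaw -106.34 tilt [-0.01  -0.007] F [-3.2  1.1  0.4] T [ 0.3   0.99 -0.  ] w 0.0158
units xyz [-0.01 -0.01  0.48] turn 0.01
```

>>> carry_out --pt "1 0 0 0.1 0"

```text
time: 11.23
ee_pos: [0.638, -0.0086, 0.1262]
eef_rot: [-0.599, 0.8, 0.0, -0.006]
ft_force: [-3.9, 0.1, -0.4]
width: 0.0155
```

>>> carry_out --pt "1 0 0 0.1 0"

```text
time: 11.32
ee_pos: [0.6379, -0.0086, 0.1229]
eef_rot: [-0.599, 0.8, 0.0, -0.006]
ft_force: [-2.4, 0.9, -0.2]
width: 0.0158
```

```bash
python3 -c "
from h import *
st(-.002,0,.041)"
```

```text
stand-frame origin mm [ 1.6 -0.  52.9] F stand [-2.6  0.2 -0.2]
t 11.32 pos [ 0.6379 -0.0086  0.1229] yaw -106.33 tilt [-0.01  -0.007] F [-2.4  0.9 -0.2] T [0.11 0.67 0.04] w 0.0158
units xyz [-0.   -0.02  0.39] turn 0.01
```

>>> carry_out --pt "1 0 0 0.1 0"

```text
time: 11.4
ee_pos: [0.6378, -0.0086, 0.1194]
eef_rot: [-0.6, 0.8, 0.0, -0.006]
ft_force: [-1.8, 0.6, -0.1]
width: 0.0155
```

>>> carry_out --pt "1 0 0 0.08 0"

```text
time: 11.48
ee_pos: [0.6379, -0.0086, 0.1166]
eef_rot: [-0.6, 0.8, 0.0, -0.006]
ft_force: [-0.1, -1.0, -1.1]
width: 0.0156
```

```bash
python3 -c "
from h import *
st(-.002,0,.041)"
```

```text
stand-frame origin mm [ 1.6 -0.  46.6] F stand [ 0.1 -1.  -1.1]
t 11.48 pos [ 0.6379 -0.0086  0.1166] yaw -106.32 tilt [-0.01  -0.007] F [-0.1 -1.  -1.1] T [-0.13  0.15 -0.02] w 0.0156
units xyz [-0.   -0.01  0.19] turn 0.02
```

>>> carry_out --pt "1 0 0 0.06 0"

```text
time: 11.57
ee_pos: [0.6381, -0.0087, 0.1158]
eef_rot: [-0.599, 0.8, 0.0, -0.006]
ft_force: [-15.5, 3.0, 30.7]
width: 0.0157
```

>>> carry_out --pt "1 0 0 0.06 0"

```text
time: 11.65
ee_pos: [0.6382, -0.0088, 0.1158]
eef_rot: [-0.599, 0.8, 0.001, -0.005]
ft_force: [-14.2, 2.3, 25.9]
width: 0.0159
```

```bash
python3 -c "
from h import *
st(-.002,0,.041)"
```

```text
stand-frame origin mm [ 1.9 -0.1 45.8] F stand [-14.2  -1.8  25.9]
t 11.65 pos [ 0.6382 -0.0088  0.1158] yaw -106.35 tilt [-0.009 -0.005] F [-14.2   2.3  25.9] T [ 0.54  3.36 -0.01] w 0.0159
units xyz [-0.   -0.    0.16] turn 0.01
```

That's a stiff stop at 45.8 mm, with more force (about 30 N) than I wanted. I'll relieve it now.

>>> carry_out --pt "1 0 0 -0.03 0"

```text
time: 11.73
ee_pos: [0.6384, -0.0089, 0.1172]
eef_rot: [-0.599, 0.801, 0.001, -0.005]
ft_force: [0.3, -0.3, -3.5]
width: 0.0155
```

Run:
```python
from h import *
st(-.002,0,.045)
a=camera("scene")
r=pinpoint("latch","scene");print([(x["xy"],x["conf"]) for x in r])
cv2.imwrite("pics/i.png",cv2.resize(a[190:270,255:335],None,fx=7,fy=7,interpolation=cv2.INTER_CUBIC))
```

```text
stand-frame origin mm [ 2.1 -0.1 47.2] F stand [ 0.4 -0.2 -3.5]
t 11.73 pos [ 0.6384 -0.0089  0.1172] yaw -106.36 tilt [-0.009 -0.005] F [ 0.3 -0.3 -3.5] T [ 0.03  0.12 -0.03] w 0.0155
units xyz [-0.01  0.    0.07] turn 0.01Traceback (most recent call last):
  File "<stdin>", line 4, in <module>
ValueError: it knows: bracket, claws, grip, mouse, part_block, part_flange, part_tag, parts_tray, screwdriver_yellow, seat, stand, tape_roll, usb_stick
```

>>> carry_out --pt "1 0 0 -0.03 0"

```text
time: 11.87
ee_pos: [0.6387, -0.009, 0.1178]
eef_rot: [-0.599, 0.801, 0.0, -0.005]
ft_force: [0.5, -0.3, -9.2]
width: 0.0157
```

Run:
```python
from h import *
st(-.002,0,.045)
a=camera("scene")
cv2.imwrite("pics/i.png",cv2.resize(a[190:270,255:335],None,fx=7,fy=7,interpolation=cv2.INTER_CUBIC))
```

```text
stand-frame origin mm [ 2.4 -0.2 47.8] F stand [ 0.6 -0.2 -9.2]
t 11.87 pos [ 0.6387 -0.009   0.1178] yaw -106.36 tilt [-0.008 -0.005] F [ 0.5 -0.3 -9.2] T [0.02 0.17 0.04] w 0.0157
units xyz [-0.01  0.01  0.09] turn 0.01
```

View pics/i.png

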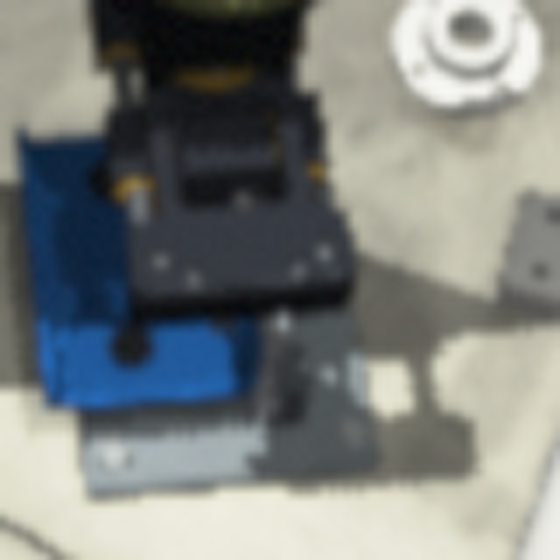

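Pulling up meets firm resistance 2 mm above the stop (47.8 mm, about 6 N), so the latch is locked. The picture shows the bracket against the uprights at about (250,350). I'll seat it again gently.

>>> carry_out --pt "1 0 0 0.03 0"

```text
time: 12.0
ee_pos: [0.6386, -0.009, 0.1165]
eef_rot: [-0.599, 0.801, 0.0, -0.005]
ft_force: [-0.5, 1.5, -3.1]
width: 0.0158
```

>>> carry_out --pt "1 0 0 0.015 0"

```text
time: 12.08
ee_pos: [0.6386, -0.0091, 0.1161]
eef_rot: [-0.599, 0.801, 0.0, -0.005]
ft_force: [-5.2, 0.3, 7.7]
width: 0.0157
```

It's home with about 11 N of press. Now I'll let go (half open) and withdraw upward.

>>> carry_out --pt "0 0 0 0 0" --pt "0 0 0 0 0" --pt "0 0 0 0 0" --pt "0 0 0 0 0" --pt "0 0 0 0 0"

```text
time: 12.5
ee_pos: [0.6399, -0.0095, 0.1167]
eef_rot: [-0.599, 0.801, -0.001, -0.004]
ft_force: [-0.4, 0.7, -0.5]
width: 0.0396
```

```bash
python3 -c "
from h import *
st(-.002,0,.045)"
```

```text
stand-frame origin mm [ 3.8 -0.3 46.7] F stand [-0.6  0.6 -0.5]
t 12.5 pos [ 0.6399 -0.0095  0.1167] yaw -106.38 tilt [-0.005 -0.006] F [-0.4  0.7 -0.5] T [-0.    0.17 -0.02] w 0.0396
units xyz [-0.01  0.06  0.06] turn 0.0
```

>>> carry_out --pt "0 0 0.05 -0.3 0" --pt "0 0 0 -0.7 0" --pt "0 0 0 -0.9 0" --pt "0 0 0 -0.9 0" --pt "0 0 0 -0.9 0" --pt "0 -0.5 0.5 -0.5 0" --pt "0 -0.9 0.5 0 0" --pt "0 -0.9 0.5 0 0" --pt "0 -0.9 0.5 0 0" --pt "0 -0.9 0.5 0 0" --pt "0 -0.9 0.5 0 0" --pt "0 -0.9 0.5 0 0" --pt "0 -0.9 0.5 0 0" --pt "0 -0.9 0.5 0 0" --pt "0 0 0 0 0"

```text
time: 13.75
ee_pos: [0.5727, 0.2583, 0.2587]
eef_rot: [-0.595, 0.804, -0.002, 0.0]
ft_force: [-1.0, 1.4, -0.5]
width: 0.0438
```

Run:
```python
from h import *
s=read_state();print(s["time"],s["ee_pos"],s["ft_force"])
a=camera("scene");b=camera("top")
for q in("grip","bracket","stand"):
    u=[max(pinpoint(q,c) or [dict(conf=0,xy=[0,0])],key=lambda r:r["conf"]) for c in("scene","top")]
    print(q,[(np.round(x["xy"],1),x["conf"]) for x in u],tri(u[0]["xy"],u[1]["xy"]))
h=SO-.022*EX;print("exp grip",h,.045+.071, "px",proj("scene",[*h,.116]),proj("top",[*h,.116]))
cu=lambda i,f:cv2.resize(i,None,fx=f,fy=f,interpolation=cv2.INTER_CUBIC)
cv2.imwrite("pics/j.png",np.hstack([cu(a[185:265,255:321],6),cu(b[130:210,275:341],6)]))
```

```text
13.75 [0.57265937 0.25832132 0.25866064] [-0.95742796  1.35955599 -0.46594268]
grip [(array([276.9, 219.7]), 0.73), (array([310.6, 170.5]), 0.89)] (array([ 0.63315372, -0.00584012,  0.09553994]), np.float64(0.013826978468415355))
bracket [(array([291.4, 226.1]), 0.91), (array([308. , 166.5]), 0.88)] (array([ 0.66179746, -0.01086798,  0.04020042]), np.float64(0.005021187773402496))
stand [(array([288.9, 233.6]), 0.83), (array([307.6, 169.3]), 0.59)] (array([ 0.65738129, -0.01419009,  0.00427226]), np.float64(0.0020036951421366113))
exp grip [ 0.63619509 -0.00808849] 0.11599999999999999 px [np.float64(282.30107582683075), np.float64(215.50475897426918)] [np.float64(312.0406479282957), np.float64(172.48668607552557)]
```

View pics/j.png

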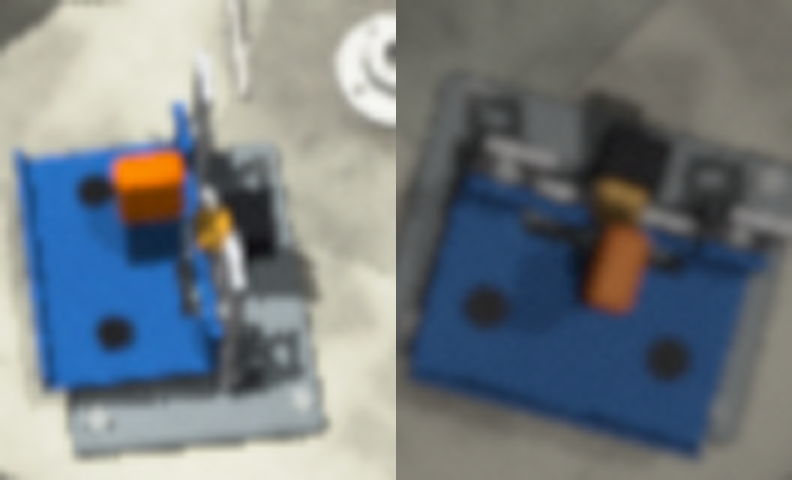

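The bracket hangs level against both uprights: grip at (150,185) in the scene crop and (615,270) in the top crop. The brass latch sits out over the tongue at (212,225), and the arm is well clear. I'll hand in.

```bash
python3 -c "
from bench import *
print(read_state()['time']);print(close_job())"
```

```text
14.15
the job is handed in; nothing more can be done
None
```

The bracket is hooked into both uprights and home, and the latch is locked over it. **The press briefly went over the limit you set.** I handed in at about 14 s with the gripper clear of everything.

- **Force:** on first reaching home, the vertical wrist force read 30.7 N, or about 34 N of press once the bracket's weight is taken out. That is well over the 10–14 N asked, because I sent two 1.8 mm steps without checking in between. By your note that contact forces can be more than twice the press, the force between bracket and stand very likely passed 35 N for about 0.2 s. I backed off at once and seated it again with about 11 N before letting go.
- **Latch:** pulling up with about 6 N met firm resistance 2 mm above the stop, so it is locked.
- **Home position:** the bracket stopped hard at about 46 mm, against 45 mm nominal.
- **Last pictures:** they show the bracket level against both uprights with the brass latch out over it. The nearby things that show in the crops looked undisturbed; I did not measure the bystanders again.
- **Check that disagreed:** the network's grip point in the scene picture was about 7 pixels off my prediction, and the two cameras' lines to it missed each other by about 14 mm. The top camera's grip point was within about 3 pixels.

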